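# Load the table caddy in order of height

### The arm

A 7-joint arm with a two-finger parallel gripper is mounted at the origin on a cart in front of the work surface, level with it; the furniture and walls round the work are solid. World frame = base frame: x ahead of the robot, y to its left, z up, the work surface at z = 0. Lengths are in m, angles in rad, forces in N, time in s.
With the tool pointing down it reaches from about 0.4 to 0.85 m from the base axis. Payload 10.4 kg.
Tool frame: the origin (TCP) lies midway between the tips of the shut fingers; the grasp point (between the pads) lies 19 mm behind it; z points along the fingers, y is the line along which they close (so a half turn about z gives the same grasp; the last joint's range is limited). The gripper opens to 87 mm and grips with 3 to 60 N. Pads are 19 mm wide; open, the fingers measure 117 mm over their backs; the gripper's body (75 mm by 190 mm) begins 51 mm behind the grasp point.
Start: joints at [1.272, 0.332, -0.065, 1.46, 0.022, 1.35, -0.088], TCP at [0.17, -0.601, 0.223] pointing down, gripper open.
Joint ranges: [-2.6, 2.6], [-0.5, 2.12], [-1.47, 1.34], [0.16, 2.42], [-1.27, 4.41], [0.06, 2.06], [-2.6, 2.6]. Speed limits (rad/s): [2.22, 2.22, 2.79, 2.79, 3.14, 3.14, 3.14].

### API

Orientations are given as a unit quaternion [w, x, y, z].
In Python, from station import get_obs, camera, sign_off gives the robot as it stands. The module is installed in compiled form; this text tells all that it offers.
- The arm moves only by the tool arm_command, never from a script. Its argument "deltas" is a list that holds one entry, the list of rows, each a list of 7 numbers: the shift along the tool's x, y, z in mm, then the turn, a rotation vector about the tool's x, y, z in rad, then the finger opening in mm, from 0 to 87. In form: [[[x, y, z, ax, ay, az, claw], ...]]. A call has 1 to 10 rows; each row shifts and turns the commanded pose from where the row before left it, along the tool's axes as they then stand; what a row does not reach is not made up. A row lasts 1/8 s, in which the tool goes at most 62.5 mm and 10.7 degrees, less where a joint would pass 70% of its speed; a pose out of reach is approached as far as the arm can. A call with a gripper value outside its range is refused whole. The fingers move at their own pace and stop on an object; "force" is the grip in N (left out, the last holds). Time passes only in rows, so rows that do not move let the fingers close. It gives the time, the measured TCP pose, the force, the opening and the grip force at its end, in the units of the state.
- get_obs(): the state, without advancing time (a new reading comes with each control period).
- camera(name): name is "scene" or "side" or "wrist"; returns a dict with "pixels" (384x512x3 uint8, red, green, blue), "depth" (384x512 float32, m along the optical axis (not along the pixel's ray), 0 where there is no reading), "fx", "fy", "cx", "cy" (pixels), "dist" ([k1, k2, p1, p2, k3] as OpenCV has them; the pictures are not rectified), "world_to_cam" (4x4, takes a point from world to camera coordinates); the wrist camera has in their place "hand_eye" (4x4, takes a point from camera to tool coordinates, whose origin is the TCP and whose axes are the flange's). Camera axes: x right, y up, looking along -z (the intrinsics and any distortion apply to the point x, -y, -z); pixel columns grow to the right and rows downward; lengths in m; the calibration is good to about 2 mm. A picture is of the moment at which its call begins: read the wrist's pose just before it.
- sign_off(): hands the job in; it is judged then, once.
The state is a dict: "time_s": time; "q": joint angles; "qvel": joint speeds; "effort": joint torques, N m; "eef_pos": TCP position; "eef_rot": TCP orientation; "ft_force": force on the tool from outside, world axes, zero at the start; "moment": the same for the moment, N m; "finger_gap": finger opening in m; "grip_force": force on a finger pad.
Only numpy, scipy, OpenCV 4.12 (cv2) and the standard library are available. Lean on these libraries where they do the work, as an engineer would, in place of code of your own. Each camera call takes 0.05 s, during which the arm holds its last target. There are 200 camera calls.

### The job

Load the wooden caddy so it can be carried to the table: stand the salt shaker, spice jar, pepper mill and dressing bottle upright on its floor, one in the middle of each bay, in order of height, the shortest at the low end and the tallest at the high end where the rails can hold it. The flat dressing bottle only fits with its broad side across the caddy. Set each down gently without dropping or knocking over anything, let go of everything, and leave the jam jar and the mug standing where they are.

Things in the scene. Friction and masses are not known exactly. Their poses are not given: they have to be found in the camera images.
- salt_shaker: glass salt shaker with a domed pale grey top, 44 mm in diameter, 90 mm tall, about 0.1 kg; stands loose and upright on the worktop. Origin: centre of its underside, z up along its axis. The body is straight up to 66 mm (grip it there); the dome above is 34 mm wide at its root. Its foot is a little uneven, so it may lean by 0.04 rad as it stands.
- spice_jar: slim round spice jar, dark label and straight black cap, 41 mm in diameter all the way up, 105 mm tall, about 0.11 kg; loose, upright. Origin: centre of its underside, z up along its axis. The cap is fixed.
- pepper_mill: turned dark wooden pepper mill with a small steel knob on top, 52 mm in diameter at the foot, 39 mm at the waist 62 mm up, 150 mm tall, about 0.24 kg; loose, upright. Its head is a straight cylinder 45 mm in diameter from 101 to 128 mm above its foot (grip it there). Origin: centre of its underside, z up along its axis. Nothing turns.
- dressing_bottle: flat squeezy bottle of white dressing with a white cap, 202 mm tall, about 0.21 kg; loose, upright. Body 48 mm thick along its own x and 83 mm broad along its own y up to the shoulder 163 mm above its foot; round cap 37 mm in diameter from 176 to 202 mm (can be gripped there in any direction). Origin: centre of its underside, z up. It fits a bay only with its broad y axis across the caddy (along the bay's x), either way round.
- bay_1 (a point): centre of the floor of the end bay at the low end of the caddy, on the floor board's upper face, 12 mm above the worktop; x across the caddy, y along the row to the high end, z up. The caddy: fixed open carrier of pale beech, 132 mm wide, 300 mm long, at any yaw on the worktop; four equal bays in a row 70 mm apart, each 64 mm long (y) and 107 mm wide (x) inside, nothing above them.
- bay_2 (a point): centre of the floor of the bay next to the low-end bay, on the floor board's upper face, 12 mm above the worktop; axes as bay_1. Beech dividers 6 mm thick stand between all bays, their tops 36 mm above the worktop. The end board beyond bay_1 is 58 mm high, the one beyond bay_4 105 mm high (each 12 mm thick, outer faces 149 mm from the middle of the row, with a hand slot).
- bay_3 (a point): centre of the floor of the bay next to the high-end bay, on the floor board's upper face, 12 mm above the worktop; axes as bay_1. Two 7 mm steel rails run along each long side, centred 57 mm from the middle line, climbing to the high end: the upper one is centred 45, 58, 70 and 83 mm above the worktop beside bays 1 to 4.
- bay_4 (a point): centre of the floor of the end bay at the high end of the caddy, beside the tallest end board and the highest rails, on the floor board's upper face, 12 mm above the worktop; axes as bay_1. 
- jam_jar: jam jar with red contents and a dark lid, 68 mm across, 115 mm tall, standing loose at the back; to be left alone. Origin: centre of its underside, z up.
- mug: white mug with a leaf pattern, 95 mm tall, 92 mm across, 127 mm with its handle, standing loose at the back; to be left alone. Origin: at worktop height, 16 mm from the axis of the round body toward the handle, z up.

How it is judged:
By the outcome, as a careful person would: the job done as asked, in the order asked, and still so for the second after the job is handed in, with the robot touching nothing.
It also fails if it takes over 115 s, if anything falls off the work surface, if the arm or the gripper's body presses on something with over 40 N, if the wrist force passes 120 N, or if a joint passes its speed limit or range.

## Working session

There is one attempt and no reset: what is moved stays moved. The work goes in short steps, Python scripts to look and compute and a tool call to move; the robot and the scene stay as the last step left them, time stands still between calls to the robot, and variables do not carry over. Pictures are saved under pics/ and viewed, at most 14 in all, crops included, and the job is handed in when it is done.

Besides the shell and the picture viewer there is one more tool, called after "Call:" as name(argument=value, ...) on one line, values as JSON. arm_command: Moves the arm, as the interface text tells. Its arguments: {"type":"object","properties":{"deltas":{"type":"array"},"force":{"type":"number"}},"required":["deltas"]}

```bash
mkdir -p pics; cat > h.py <<'E'
import numpy as np, cv2
from station import get_obs, camera, sign_off
from scipy.spatial.transform import Rotation as R
def T_tool(o):
    w,x,y,z=o["eef_rot"]; T=np.eye(4); T[:3,:3]=R.from_quat([x,y,z,w]).as_matrix(); T[:3,3]=o["eef_pos"]; return T
def cloud(name):
    o=get_obs(); c=camera(name); d=c["depth"]; H,W=d.shape
    u,v=np.meshgrid(np.arange(W),np.arange(H))
    K=np.array([[c["fx"],0,c["cx"]],[0,c["fy"],c["cy"]],[0,0,1]])
    p=cv2.undistortPoints(np.stack([u,v],-1).reshape(-1,1,2).astype(np.float64),K,np.array(c["dist"],float)).reshape(H,W,2)
    P=np.stack([p[...,0]*d,-p[...,1]*d,-d,np.ones_like(d)],-1)
    M=T_tool(o)@np.array(c["hand_eye"]) if "hand_eye" in c else np.linalg.inv(np.array(c["world_to_cam"]))
    X=(P@M.T)[...,:3]; X[d<=0]=np.nan
    return c["pixels"],X,c
def save(n,im): cv2.imwrite("pics/"+n+".png",im[...,::-1])
E
python3 - <<'E'
from h import *
o=get_obs(); print({k:np.round(v,3) for k,v in o.items()})
for n in("scene","side"):
    im,X,c=cloud(n); save(n,im); np.savez(n,im=im,X=X)
    print(n,np.linalg.inv(np.array(c["world_to_cam"]))[:3,3])
E
```

```text
{'time_s': np.float64(0.0), 'q': array([ 1.272,  0.333, -0.065,  1.461,  0.022,  1.35 , -0.088]), 'qvel': array([-0.   ,  0.   , -0.001,  0.001, -0.001, -0.001, -0.   ]), 'effort': array([-0.0000e+00, -6.2325e+01,  2.4000e-02, -3.8989e+01, -6.1000e-02,
        4.0000e-02,  0.0000e+00]), 'eef_pos': array([ 0.17 , -0.601,  0.222]), 'eef_rot': array([-0.001,  0.991,  0.137, -0.   ]), 'ft_force': array([-0.854, -0.364, -0.161]), 'moment': array([0.016, 0.007, 0.021]), 'grip_force': np.float64(0.0), 'finger_gap': np.float64(0.087)}
scene [-0.10682398  0.60362673  0.61537243]
side [ 0.31123596 -0.7680754   0.5650987 ]
```

View pics/scene.png

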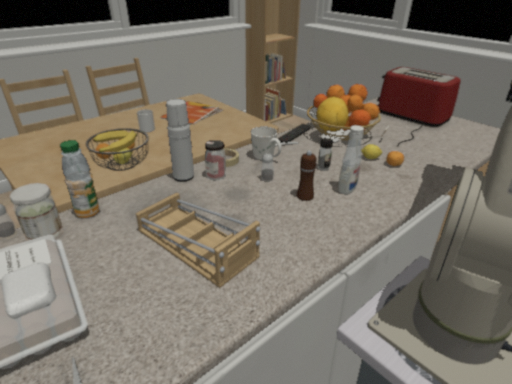

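View pics/side.png

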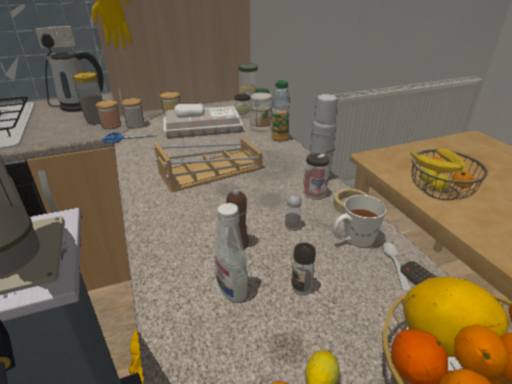

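The scene view shows the caddy near (197,237), mill (306,177), bottle (351,160), spice jar (326,153) and salt (267,168). The side view has the bottle at (231,255), mill (237,218), salt (293,212), spice (303,268) and caddy (208,162). Next: a top-down height map.

```bash
python3 - <<'E'
from h import *
S=1000/1.25  # px per m
x0,y0=0.3,-0.5
Hm=np.zeros((600,800),np.float32); C=np.zeros((600,800,3),np.uint8)
for n in("scene","side"):
    f=np.load(n+".npz"); X=f["X"].reshape(-1,3); im=f["im"].reshape(-1,3)
    m=(X[:,2]>-.02)&(X[:,2]<.3); X=X[m]; im=im[m]
    c=((.5-X[:,1])*800).astype(int); r=((.95-X[:,0])*800).astype(int)
    ok=(c>=0)&(c<800)&(r>=0)&(r<600)
    for a,b,z,k in zip(r[ok],c[ok],X[ok,2],im[ok]):
        if z>=Hm[a,b]: Hm[a,b]=z; C[a,b]=k
    # table height check
    q=(abs(X[:,2])<.02)&(X[:,0]>.4)&(X[:,0]<.8)&(abs(X[:,1])<.4); print(n,np.median(X[q,2]))
hm=cv2.applyColorMap(np.uint8(np.clip(Hm/.22*255,0,255)),cv2.COLORMAP_JET)
hm[Hm<.006]=0
hm=cv2.dilate(hm,np.ones((3,3)))
for i in range(0,800,80): cv2.putText(hm,f"{.5-i/800:.1f}",(i,10),0,.35,(255,255,255)); cv2.line(hm,(i,0),(i,600),(70,70,70),1)
for i in range(0,600,80): cv2.putText(hm,f"{.95-i/800:.2f}",(0,i+10),0,.35,(255,255,255)); cv2.line(hm,(0,i),(800,i),(70,70,70),1)
cv2.imwrite("pics/hm.png",hm)
E
```

```text
scene 0.0017197406980676844
side 0.0016316093026335077
```

View pics/hm.png

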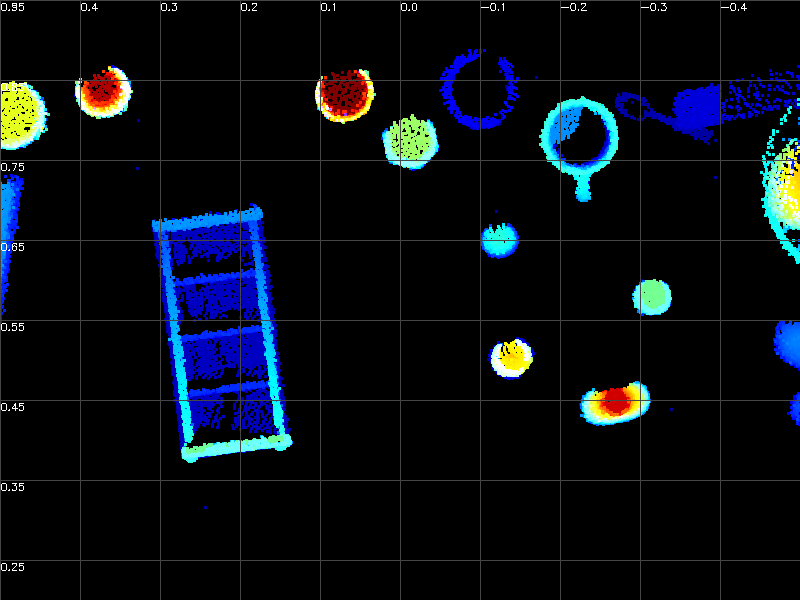

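```bash
cat > fit.py <<'E'
from h import *
from scipy.optimize import least_squares
def circ(P,r,c0):
    f=lambda c:np.hypot(P[:,0]-c[0],P[:,1]-c[1])-r
    s=least_squares(f,c0,loss="soft_l1",f_scale=.0015); return s.x,np.sqrt(np.median(f(s.x)**2)),len(P)
def sel(X,c,rad,z0,z1):
    return X[(np.hypot(X[:,0]-c[0],X[:,1]-c[1])<rad)&(X[:,2]>z0)&(X[:,2]<z1)]
E
python3 - <<'E'
from fit import *
A={n:np.load(n+".npz")["X"].reshape(-1,3) for n in("scene","side")}
A={n:x[np.isfinite(x).all(1)] for n,x in A.items()}; A["both"]=np.vstack(list(A.values()))
obj={"salt":(.65,-.122,.022,.012,.06,.09),"spice":(.58,-.315,.0205,.01,.1,.105),"mill":(.503,-.138,.0225,.104,.125,.15),"millfoot":(.503,-.138,.026,.004,.015,.15),"cap":(.45,-.267,.0185,.18,.198,.202),"jam":(.775,-.01,.034,.02,.08,.115)}
for k,(x,y,r,a,b,h) in obj.items():
    for n,X in A.items():
        c,e,m=circ(sel(X,(x,y),r+.02,a,b),r,(x,y)); print(k,n,c.round(4),e.round(4),m, "top",np.percentile(sel(X,c,.02,.03,.3)[:,2],98).round(4))
for n,X in A.items():
    P=sel(X,(.45,-.267),.08,.03,.15)
    (cx,cy),(w,h),a=cv2.minAreaRect((P[:,:2]*1000).astype(np.float32)); print("bottle",n,cx,cy,w,h,a)
# bottle superellipse-free check: rect/ellipse fit
P=sel(A["both"],(.45,-.267),.08,.03,.14)
def f(p):
    c,s=np.cos(p[2]),np.sin(p[2]); d=P[:,:2]-p[:2]; u=d@[c,s]; v=d@[-s,c]
    return ((abs(u/.024)**p[3]+abs(v/.0415)**p[3])**(1/p[3])-1)*.03
for t0 in(0,.2,-.2):
    s=least_squares(f,[.45,-.267,t0,2.5],loss="soft_l1",f_scale=.0015); print("bot",s.x.round(4),s.cost)
# caddy: end boards
X=A["both"]; 
g=(X[:,0]>.36)&(X[:,0]<.71)&(X[:,1]>.12)&(X[:,1]<.33)
C=X[g]; Q=C[C[:,2]>.025]
(cx,cy),(w,h),a=cv2.minAreaRect((Q[:,:2]*1000).astype(np.float32)); print("caddy",cx,cy,w,h,a)
# template: maximise points near structure lines: params centre, yaw; y axis toward high end
def loc(p,Q):
    t=p[2]; ey=np.array([np.cos(t),np.sin(t)]); ex=np.array([np.sin(t),-np.cos(t)]); d=Q[:,:2]-p[:2]; return d@ex,d@ey
def dist(p):
    u,v=loc(p,Q); z=Q[:,2]
    ds=[np.maximum(abs(abs(u)-.057)-.0035,0)]
    for y0,hw,zt in[(-.143,.006,.058),(.143,.006,.105),(-.07,.003,.036),(0,.003,.036),(.07,.003,.036)]:
        ds.append(np.maximum(abs(v-y0)-hw,0)+ (z>zt+.006)*.02)
    return np.min(ds,0)
s=least_squares(dist,[cx/1000,cy/1000,np.pi+.12],loss="soft_l1",f_scale=.002)
print(s.x,np.mean(dist(s.x)),len(Q))
t=s.x[2]; ey=np.array([np.cos(t),np.sin(t)])
for i in range(4): print("bay",i+1,(s.x[:2]+ey*(.07*(i-1.5))).round(4))
u,v=loc(s.x,C)
for k in range(4):
    b=(abs(v-.07*(k-1.5))<.025)&(abs(u)<.04); print("floor z",np.median(C[b,2]).round(4))
for k in(-1,1):
    b=abs(v-.143*k)<.006; print("end top",np.percentile(C[b,2],98))
    b=(abs(u-.057*k)<.01)&(C[:,2]>.03); print(k,np.median(u[b]))
E
```

```text
salt scene [ 0.6536 -0.126 ] 0.0014 178 top 0.0913
salt side [ 0.6524 -0.1221] 0.0013 279 top 0.0904
salt both [ 0.6537 -0.1235] 0.0017 457 top 0.0908
spice scene [ 0.5803 -0.3165] 0.0012 315 top 0.1085
spice side [ 0.5795 -0.3158] 0.0006 722 top 0.1081
spice both [ 0.5798 -0.316 ] 0.0008 1037 top 0.1082
mill scene [ 0.504 -0.14 ] 0.0008 106 top 0.1514
mill side [ 0.5028 -0.1394] 0.0005 74 top 0.1513
mill both [ 0.5037 -0.1396] 0.0008 180 top 0.1513
millfoot scene [ 0.5039 -0.1401] 0.0012 62 top 0.1514
millfoot side [ 0.5045 -0.1376] 0.0006 21 top 0.1514
millfoot both [ 0.5038 -0.1394] 0.001 83 top 0.1513
cap scene [ 0.4485 -0.2697] 0.0007 83 top 0.2041
cap side [ 0.4475 -0.2695] 0.0007 191 top 0.2044
cap both [ 0.4478 -0.2696] 0.0007 274 top 0.2043
jam scene [ 0.7779 -0.0148] 0.0015 348 top 0.1183
jam side [ 0.7758 -0.0098] 0.0015 445 top 0.1179
jam both [ 0.7778 -0.012 ] 0.0019 793 top 0.1183
bottle scene 432.9080810546875 -257.99737548828125 70.04430389404297 37.441932678222656 62.0537109375
bottle side 438.3043518066406 -281.8955383300781 36.536231994628906 73.13146209716797 43.85602569580078
bottle both 444.26165771484375 -268.59893798828125 45.061729431152344 87.76734924316406 9.427079200744629
bot [ 0.4481 -0.2684  0.1701  1.944 ] 0.0052298493710343135
bot [ 0.4481 -0.2684  0.1701  1.944 ] 0.005229849367711715
bot [ 0.4481 -0.2684  0.1701  1.944 ] 0.005229849371992283
caddy 532.7189331054688 222.66168212890625 307.13677978515625 136.41062927246094 7.406566143035889
[0.53315098 0.22299948 3.26883048] 6.767670881885799e-05 4894
bay 1 [0.6373 0.2363]
bay 2 [0.5679 0.2274]
bay 3 [0.4984 0.2186]
bay 4 [0.429  0.2097]
floor z 0.0138
floor z 0.0138
floor z 0.0136
floor z 0.0137
end top 0.061037949946019424
-1 -0.05676980614063279
end top 0.10703322671845106
1 0.05787841863748541
```

```bash
cat > go.py <<'E'
import sys
from h import *
# usage: go.py psi  x y z [x y z ...] : tool-frame deltas (mm) from the present pose, tool down at yaw psi
a=list(map(float,sys.argv[1:])); psi=a[0]; o=get_obs(); T=T_tool(o)
c,s=np.cos(psi),np.sin(psi); G=np.array([[c,s,0],[s,-c,0],[0,0,-1.]]).T
rv=R.from_matrix(T[:3,:3].T@G).as_rotvec(); p=T[:3,3]
print("pos",p.round(4),"t",round(o["time_s"],2),"F",o["ft_force"].round(1),"gap",round(o["finger_gap"]*1000,1),"grip",round(o["grip_force"],1),"turn",rv.round(3),"q",o["q"].round(2))
for w in np.reshape(a[1:],(-1,3)):
    d=G.T@(w-p)*1000; print("->",w,"delta",d.round(1),"rows",np.ceil(np.linalg.norm(d)/62.5)); p=w
E
python3 go.py .127 .17 -.601 .28 .653 -.123 .28 .653 -.123 .12 .653 -.123 .031
```

```text
pos [ 0.1701 -0.6011  0.2219] t 0.1 F [-0.2 -0.8 -0.3] gap 87.1 grip 0.0 turn [-0.001  0.     0.149] q [ 1.27  0.33 -0.06  1.46  0.02  1.35 -0.09]
-> [ 0.17  -0.601  0.28 ] delta [ -0.1  -0.1 -58.1] rows 1.0
-> [ 0.653 -0.123  0.28 ] delta [ 539.7 -413.     0. ] rows 11.0
-> [ 0.653 -0.123  0.12 ] delta [  0.   0. 160.] rows 3.0
-> [ 0.653 -0.123  0.031] delta [ 0.  0. 89.] rows 2.0
```

Call:
arm_command(deltas=[[[0,0,-30,0,0,0.148,87],[0,0,-30,0,0,0,87]]], force=12)

```text
time_s: 0.35
eef_pos: [0.1701, -0.601, 0.2827]
eef_rot: [-0.001, 0.998, 0.063, -0.0]
ft_force: [1.0, 0.1, -0.1]
finger_gap: 0.0871
grip_force: 0.0
```

```bash
python3 go.py .127 .653 -.123 .28 .653 -.123 .12 .653 -.123 .031
```

```text
pos [ 0.1701 -0.601   0.2827] t 0.35 F [ 1.   0.1 -0.1] gap 87.1 grip 0.0 turn [-0.001  0.    -0.001] q [ 1.25  0.31 -0.04  1.36  0.01  1.47 -0.23]
-> [ 0.653 -0.123  0.28 ] delta [ 539.6 -413.     2.7] rows 11.0
-> [ 0.653 -0.123  0.12 ] delta [  0.   0. 160.] rows 3.0
-> [ 0.653 -0.123  0.031] delta [ 0.  0. 89.] rows 2.0
```

Call:
arm_command(deltas=[[[40,-30,0,0,0,0,87],[40,-30,0,0,0,0,87],[40,-30,0,0,0,0,87],[40,-30,0,0,0,0,87],[40,-30,0,0,0,0,87],[40,-30,0,0,0,0,87],[40,-30,0,0,0,0,87],[40,-30,0,0,0,0,87],[40,-30,0,0,0,0,87],[40,-30,0,0,0,0,87]]])

```text
time_s: 1.6
eef_pos: [0.5295, -0.2517, 0.2823]
eef_rot: [-0.0, 0.998, 0.064, -0.0]
ft_force: [-0.3, -0.8, -0.6]
finger_gap: 0.0867
grip_force: 0.0
```

```bash
python3 go.py .127 .653 -.123 .28 .653 -.123 .12 .653 -.123 .031; python3 - <<'E'
from fit import *
im,X,c=cloud("wrist"); save("w1",im); X=X.reshape(-1,3); X=X[np.isfinite(X).all(1)]
print(X.min(0),X.max(0), "table",np.median(X[abs(X[:,2])<.015,2]))
for k,(x,y,r,a,b) in {"salt":(.653,-.123,.022,.012,.06),"spice":(.58,-.316,.0205,.01,.1),"mill":(.504,-.1395,.0225,.104,.125),"cap":(.448,-.269,.0185,.18,.198)}.items():
    P=sel(X,(x,y),r+.015,a,b); Q=sel(X,(x,y),r+.01,b,.3)
    if len(P)>10: print(k,circ(P,r,(x,y)),"topmean",Q.mean(0) if len(Q) else 0)
E
```

```text
pos [ 0.5295 -0.2517  0.2823] t 1.6 F [-0.3 -0.8 -0.6] gap 86.7 grip 0.0 turn [-0.     0.     0.001] q [ 0.68  0.25 -0.38  1.46  0.09  1.45 -1.14]
-> [ 0.653 -0.123  0.28 ] delta [ 138.8 -112.     2.3] rows 3.0
-> [ 0.653 -0.123  0.12 ] delta [  0.   0. 160.] rows 3.0
-> [ 0.653 -0.123  0.031] delta [ 0.  0. 89.] rows 2.0
[-0.62649587 -0.75130201 -0.91823359] [0.75012907 0.09900908 0.39389293] table 0.00047852935798115004
salt (array([ 0.65219097, -0.1221664 ]), np.float64(0.0015949253721620933), 647) topmean [ 0.65115804 -0.1283461   0.08286162]
spice (array([ 0.57913451, -0.31728063]), np.float64(0.00044642193837809464), 402) topmean [ 0.57922511 -0.31610468  0.10584848]
mill (array([ 0.50205299, -0.14057087]), np.float64(0.00020214699085334252), 294) topmean [ 0.50614163 -0.14391995  0.13798989]
cap (array([ 0.44634028, -0.27087856]), np.float64(0.00027456506156466976), 172) topmean [ 0.43677006 -0.27207802  0.20241582]
```

View pics/w1.png

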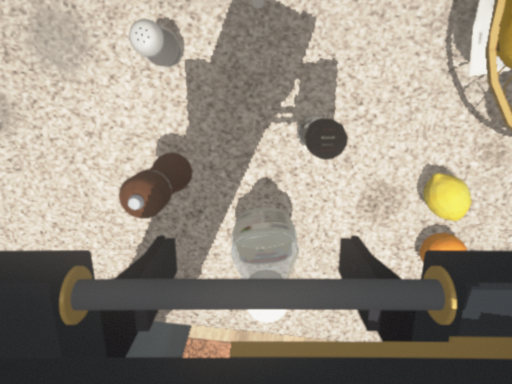

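The wrist view shows the salt (148,38), spice (326,138), mill (145,193) and bottle (265,245). The positions agree with the fixed cameras to within 2 mm, except the salt's y at about 4 mm.

Call:
arm_command(deltas=[[[27.6,-22.5,0,0,0,0,87],[27.6,-22.5,0,0,0,0,87],[27.6,-22.5,0,0,0,0,87],[27.6,-22.5,0,0,0,0,87],[27.6,-22.5,0,0,0,0,87],[0,0,40,0,0,0,87],[0,0,40,0,0,0,87],[0,0,40,0,0,0,87],[0,0,30,0,0,0,87],[0,0,0,0,0,0,87]]])

```text
time_s: 2.9
eef_pos: [0.6494, -0.1238, 0.1298]
eef_rot: [-0.001, 0.998, 0.064, -0.003]
ft_force: [0.2, -0.6, 0.5]
finger_gap: 0.0873
grip_force: 0.0
```

```bash
python3 go.py .127 .6525 -.1225 .12 .6525 -.1225 .031
```

```text
pos [ 0.6494 -0.1238  0.1298] t 2.9 F [ 0.2 -0.6  0.5] gap 87.3 grip 0.0 turn [-0.001  0.005  0.001] q [ 0.43  0.51 -0.43  1.45  0.22  1.24 -1.47]
-> [ 0.6525 -0.1225  0.12  ] delta [ 3.2 -0.9  9.8] rows 1.0
-> [ 0.6525 -0.1225  0.031 ] delta [ 0.  0. 89.] rows 2.0
```

Down to the grip height and close.

Call:
arm_command(deltas=[[[3,-1,20,0,0.005,0,87],[0,0,25,0,0,0,87],[0,0,25,0,0,0,87],[0,0,28,0,0,0,87],[0,0,0,0,0,0,40],[0,0,0,0,0,0,38],[0,0,0,0,0,0,38],[0,0,0,0,0,0,38],[0,0,0,0,0,0,38],[0,0,0,0,0,0,38]]], force=12)

```text
time_s: 4.15
eef_pos: [0.6546, -0.1225, 0.0347]
eef_rot: [0.0, 0.998, 0.064, 0.003]
ft_force: [-0.1, -0.7, -0.2]
finger_gap: 0.0403
grip_force: 3.9
```

```bash
python3 go.py .127 .6525 -.1225 .15 .637 .236 .15 .637 .236 .05
```

```text
pos [ 0.6546 -0.1225  0.0347] t 4.15 F [-0.1 -0.7 -0.2] gap 40.3 grip 3.9 turn [ 0.    -0.005  0.001] q [ 0.41  0.61 -0.41  1.52  0.26  1.07 -1.5 ]
-> [ 0.6525 -0.1225  0.15  ] delta [  -2.1   -0.2 -115.3] rows 2.0
-> [0.637 0.236 0.15 ] delta [  30.  -357.6    0. ] rows 6.0
-> [0.637 0.236 0.05 ] delta [  0.   0. 100.] rows 2.0
```

Call:
arm_command(deltas=[[[0,0,0,0,0,0,38],[0,0,0,0,0,0,38],[0,0,0,0,0,0,38]]])

```text
time_s: 4.53
eef_pos: [0.6546, -0.1225, 0.0347]
eef_rot: [-0.0, 0.998, 0.064, 0.003]
ft_force: [0.2, -1.6, 1.8]
finger_gap: 0.0395
grip_force: 12.0
```

```bash
python3 - <<'E'
from h import *
im,X,c=cloud("wrist"); im2,_,_=cloud("side"); im3,_,_=cloud("scene"); save("w2",np.hstack([im,cv2.resize(im2[140:332,180:436],(512,384))])[:,::1][:, :]) if 0 else None
a=cv2.resize(im,(400,300)); b=cv2.resize(im2[130:280,200:400],(400,300)); d=cv2.resize(im3[80:230,180:380],(400,300))
save("w2",np.vstack([np.hstack([a,b]),np.hstack([d,d*0])]))
E
```

```text
(no output)
```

View pics/w2.png

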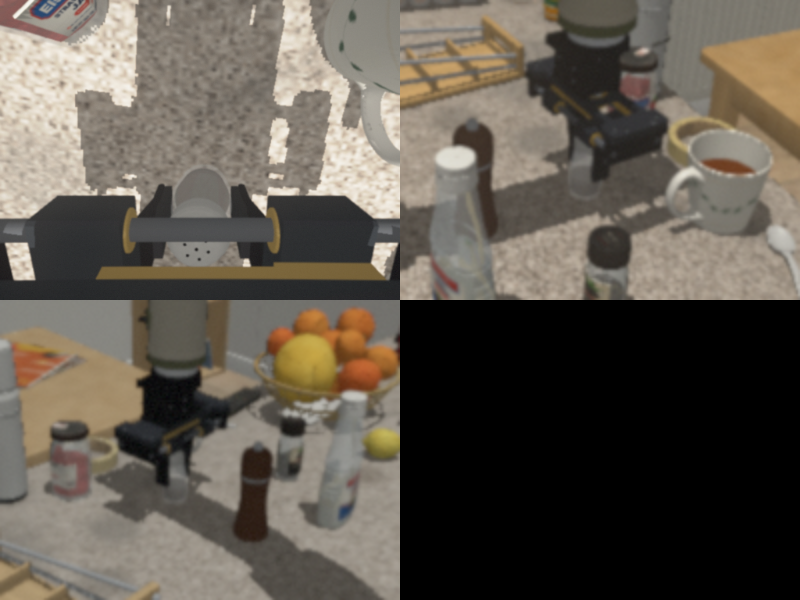

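The salt sits centred between the pads (wrist tile about (200,215)). Lifting it and carrying it over.

Call:
arm_command(deltas=[[[0,0,-10,0,0,0,36],[0,0,-30,0,0,0,36],[0,0,-40,0,0,0,36],[0,0,-40,0,0,0,36],[1,-15,0,0,0,0,36],[2,-30,0,0,0,0,36],[3,-35,0,0,0,0,36],[3,-35,0,0,0,0,36],[3,-35,0,0,0,0,36],[3,-35,0,0,0,0,36]]], force=15)

```text
time_s: 5.92
eef_pos: [0.6442, 0.065, 0.1537]
eef_rot: [-0.0, 0.998, 0.064, 0.002]
ft_force: [0.1, 0.3, -0.6]
finger_gap: 0.0394
grip_force: 14.8
```

Call:
arm_command(deltas=[[[3,-35,0,0,0,0,36],[3,-35,0,0,0,0,36],[3,-35,0,0,0,0,36],[3,-30,0,0,0,0,36],[2,-25,0,0,0,0,36],[1,-12,0,0,0,0,36],[0,0,0,0,0,0,36],[0,0,0,0,0,0,36]]])

```text
time_s: 6.92
eef_pos: [0.6385, 0.2341, 0.1544]
eef_rot: [0.0, 0.998, 0.063, 0.002]
ft_force: [0.1, -0.5, -1.2]
finger_gap: 0.0395
grip_force: 14.8
```

```bash
cat > inhand.py <<'E'
import sys
from fit import *
# measured position of the held round object: radius, z range above its foot, nominal foot-above-TCP offset (m, negative)
r,a,b,off=map(float,sys.argv[1:5]); p=np.array(get_obs()["eef_pos"]); fz=p[2]+off
for n in("scene","side"):
    im,X,c=cloud(n); X=X.reshape(-1,3); X=X[np.isfinite(X).all(1)]
    P=sel(X,p[:2],r+.012,fz+a,fz+b); Q=sel(X,p[:2],r,-1,p[2]+.1)
    if len(P)>10: print(n,circ(P,r,p[:2]), "low",np.percentile(sel(X,p[:2],r+.005,fz-.03,fz+.03)[:,2],3).round(4))
E
python3 go.py .127 .637 .236 .15 .637 .236 .047; python3 inhand.py .022 .004 .033 -.0347
```

```text
pos [0.6385 0.2341 0.1544] t 6.92 F [ 0.1 -0.5 -1.2] gap 39.5 grip 14.8 turn [ 0.001 -0.005 -0.001] q [-0.05  0.54 -0.53  1.37  0.28  1.3  -2.04]
-> [0.637 0.236 0.15 ] delta [-1.2 -2.1  4.4] rows 1.0
-> [0.637 0.236 0.047] delta [  0.   0. 103.] rows 2.0
scene (array([0.63668038, 0.23130797]), np.float64(0.0009039181205685171), 161) low 0.1242
side (array([0.63560092, 0.23457963]), np.float64(0.0008904022966419282), 113) low 0.1244
```

Call:
arm_command(deltas=[[[1.3,-2.4,5,0,0.005,0,36],[0,0,25,0,0,0,36],[0,0,25,0,0,0,36],[0,0,25,0,0,0,36],[0,0,15,0,0,0,36],[0,0,5,0,0,0,36],[0,0,0,0,0,0,36]]])

```text
time_s: 7.9
eef_pos: [0.6403, 0.2383, 0.055]
eef_rot: [-0.0, 0.998, 0.064, 0.005]
ft_force: [-0.2, -0.1, -0.5]
finger_gap: 0.0391
grip_force: 14.8
```

Call:
arm_command(deltas=[[[0,0,2,0,0,0,36],[0,0,2,0,0,0,36],[0,0,0,0,0,0,36]]])

```text
time_s: 8.28
eef_pos: [0.6402, 0.2382, 0.0508]
eef_rot: [-0.0, 0.998, 0.064, 0.005]
ft_force: [0.1, 0.0, -0.9]
finger_gap: 0.0392
grip_force: 14.8
```

Call:
arm_command(deltas=[[[0,0,1,0,0,0,36],[0,0,1,0,0,0,36],[0,0,0,0,0,0,36]]])

```text
time_s: 8.65
eef_pos: [0.6401, 0.2382, 0.0486]
eef_rot: [-0.0, 0.998, 0.064, 0.005]
ft_force: [-0.6, -0.1, -1.0]
finger_gap: 0.0396
grip_force: 14.8
```

Call:
arm_command(deltas=[[[0,0,1,0,-0.005,0,36],[0,0,1,0,-0.004,0,36],[0,0,0,0,0,0,36]]])

```text
time_s: 9.02
eef_pos: [0.6403, 0.2383, 0.0468]
eef_rot: [-0.0, 0.998, 0.064, 0.001]
ft_force: [-0.7, -0.5, 0.7]
finger_gap: 0.0393
grip_force: 14.9
```

Call:
arm_command(deltas=[[[0,0,0.5,0,0,0,36],[0,0,0.5,0,0,0,36],[0,0,0,0,0,0,36]]])

```text
time_s: 9.4
eef_pos: [0.6406, 0.2383, 0.0466]
eef_rot: [-0.0, 0.998, 0.064, 0.001]
ft_force: [-2.0, -2.3, 7.7]
finger_gap: 0.0392
grip_force: 15.3
```

```bash
python3 go.py .127 .637 .236 .047; python3 inhand.py .022 .01 .033 -.0347
```

```text
pos [0.6406 0.2383 0.0466] t 9.4 F [-2.  -2.3  7.7] gap 39.2 grip 15.3 turn [ 0.    -0.002  0.001] q [-0.07  0.65 -0.5   1.45  0.33  1.13 -2.07]
-> [0.637 0.236 0.047] delta [-3.8  1.9 -0.4] rows 1.0
scene (array([0.63881486, 0.23629566]), np.float64(0.0010211330229739392), 107) low 0.0128
side (array([0.63875182, 0.23773288]), np.float64(0.0014200310435406906), 61) low 0.0125
```

Contact at the nominal height. Letting go with a partial opening, because of the rails.

Call:
arm_command(deltas=[[[0,0,-0.5,0,0,0,36],[0,0,0,0,0,0,46],[0,0,0,0,0,0,56],[0,0,0,0,0,0,58],[0,0,-15,0,0,0,60],[0,0,-40,0,0,0,60],[0,0,-40,0,0,0,60],[0,0,-40,0,0,0,60],[0,0,-40,0,0,0,87],[0,0,0,0,0,0,87]]])

```text
time_s: 10.75
eef_pos: [0.6414, 0.2393, 0.2264]
eef_rot: [-0.001, 0.998, 0.064, 0.004]
ft_force: [0.1, 0.8, -0.1]
finger_gap: 0.073
grip_force: 0.0
```

```bash
python3 - <<'E'
from fit import *
for n in("scene","side","wrist"):
    im,X,c=cloud(n); X=X.reshape(-1,3); X=X[np.isfinite(X).all(1)]
    P=sel(X,(.639,.237),.03,.025,.075); print(n,circ(P,.022,(.639,.237)),np.percentile(sel(X,(.639,.237),.025,.05,.14)[:,2],98))
E
python3 go.py .127 .5795 -.3165 .22 .5795 -.3165 .05
```

```text
scene (array([0.63962297, 0.23473764]), np.float64(0.0015440057432804118), 272) 0.10282922262169605
side (array([0.63767355, 0.23941919]), np.float64(0.001851127009215161), 163) 0.10268927020467765
wrist (array([0.63344689, 0.23528315]), np.float64(0.0011675111312458436), 481) 0.10204138129193054
pos [0.6397 0.2381 0.2209] t 10.9 F [-0.3  0.3 -0.5] gap 83.0 grip 0.0 turn [ 0.    -0.001  0.001] q [-0.06  0.52 -0.54  1.27  0.26  1.43 -2.02]
-> [ 0.5795 -0.3165  0.22  ] delta [-130.   542.5    0.9] rows 9.0
-> [ 0.5795 -0.3165  0.05  ] delta [  0.   0. 170.] rows 3.0
```

Call:
arm_command(deltas=[[[-9,38,0,0,0,0,87],[-9,39,0,0,0,0,87],[-9,39,0,0,0,0,87],[-9,39,0,0,0,0,87],[-9,39,0,0,0,0,87],[-9,39,0,0,0,0,87],[-9,39,0,0,0,0,87],[-9,39,0,0,0,0,87],[-9,39,0,0,0,0,87],[-9,39,0,0,0,0,87]]])

```text
time_s: 12.15
eef_pos: [0.5994, -0.1603, 0.22]
eef_rot: [-0.0, 0.998, 0.064, -0.0]
ft_force: [-0.1, 0.4, -0.0]
finger_gap: 0.087
grip_force: 0.0
```

Call:
arm_command(deltas=[[[-10,39,0,0,0,0,87],[-10,38,0,0,0,0,87],[-10,38,0,0,0,0,87],[-10,38,0,0,0,0,87],[0,0,20,0,0,0,87],[0,0,20,0,0,0,87],[0,0,20,0,0,0,87],[0,0,10,0,0,0,87],[0,0,0,0,0,0,87]]])

```text
time_s: 13.28
eef_pos: [0.58, -0.3154, 0.1503]
eef_rot: [-0.0, 0.998, 0.064, -0.0]
ft_force: [-0.3, -0.2, 0.8]
finger_gap: 0.0873
grip_force: 0.0
```

```bash
python3 go.py .127 .5795 -.3165 .052
```

```text
pos [ 0.58   -0.3154  0.1503] t 13.28 F [-0.3 -0.2  0.8] gap 87.3 grip 0.0 turn [-0.001  0.     0.001] q [ 0.67  0.48 -0.33  1.44  0.16  1.26 -1.12]
-> [ 0.5795 -0.3165  0.052 ] delta [-0.6  1.  98.3] rows 2.0
```

Call:
arm_command(deltas=[[[-1,1,25,0,0,0,87],[0,0,25,0,0,0,87],[0,0,25,0,0,0,87],[0,0,23,0,0,0,87],[0,0,0,0,0,0,50],[0,0,0,0,0,0,36],[0,0,0,0,0,0,34],[0,0,0,0,0,0,34],[0,0,0,0,0,0,34],[0,0,0,0,0,0,34]]], force=12)

```text
time_s: 14.52
eef_pos: [0.5795, -0.3171, 0.0533]
eef_rot: [0.0, 0.998, 0.064, 0.001]
ft_force: [0.1, 0.4, 0.9]
finger_gap: 0.0402
grip_force: 12.0
```

Call:
arm_command(deltas=[[[0,0,0,0,0,0,34],[0,0,0,0,0,0,34],[0,0,0,0,0,0,34]]], force=15)

```text
time_s: 14.9
eef_pos: [0.5795, -0.317, 0.0533]
eef_rot: [0.0, 0.998, 0.064, 0.001]
ft_force: [0.2, 1.3, 2.8]
finger_gap: 0.0405
grip_force: 15.0
```

```bash
python3 go.py .127 .5795 -.3165 .2 .568 .2275 .2; python3 inhand.py .0205 .004 .048 -.052
```

```text
pos [ 0.5795 -0.317   0.0533] t 14.9 F [0.2 1.3 2.8] gap 40.5 grip 15.0 turn [ 0.    -0.001  0.001] q [ 0.67  0.56 -0.32  1.52  0.19  1.08 -1.14]
-> [ 0.5795 -0.3165  0.2   ] delta [   0.    -0.5 -146.7] rows 3.0
-> [0.568  0.2275 0.2   ] delta [  57.5 -541.1    0. ] rows 9.0
scene (array([ 0.58007463, -0.31723173]), np.float64(0.0012777794556289163), 151) low 0.0006
side (array([ 0.57920127, -0.31649918]), np.float64(0.0005599428025161105), 306) low 0.0001
```

Call:
arm_command(deltas=[[[0,0,-10,0,0,0,34],[0,0,-30,0,0,0,34],[0,0,-40,0,0,0,34],[0,0,-40,0,0,0,34],[0,0,-35,0,0,0,34],[2,-15,0,0,0,0,34],[4,-30,0,0,0,0,34],[4,-38,0,0,0,0,34],[4,-38,0,0,0,0,34],[4,-38,0,0,0,0,34]]])

```text
time_s: 16.25
eef_pos: [0.5761, -0.155, 0.2071]
eef_rot: [-0.0, 0.998, 0.064, -0.0]
ft_force: [0.5, 0.1, -0.5]
finger_gap: 0.0407
grip_force: 15.0
```

Call:
arm_command(deltas=[[[4,-38,0,0,0,0,34],[4,-38,0,0,0,0,34],[4,-38,0,0,0,0,34],[4,-38,0,0,0,0,34],[4,-38,0,0,0,0,34],[4,-38,0,0,0,0,34],[4,-38,0,0,0,0,34],[4,-38,0,0,0,0,34],[4,-38,0,0,0,0,34],[3,-28,0,0,0,0,34]]])

```text
time_s: 17.5
eef_pos: [0.567, 0.2172, 0.2072]
eef_rot: [-0.0, 0.998, 0.065, -0.0]
ft_force: [-0.2, -0.4, -1.4]
finger_gap: 0.0403
grip_force: 15.0
```

Call:
arm_command(deltas=[[[1,-10,0,0,0,0,34],[0,0,0,0,0,0,34],[0,0,0,0,0,0,34]]])

```text
time_s: 17.88
eef_pos: [0.5684, 0.2233, 0.2079]
eef_rot: [0.0, 0.998, 0.063, 0.0]
ft_force: [-0.2, 0.0, -1.1]
finger_gap: 0.0403
grip_force: 15.0
```

```bash
python3 go.py .127 .568 .2275 .2 .568 .2275 .0653; python3 inhand.py .0205 .004 .048 -.0533
```

```text
pos [0.5684 0.2233 0.2079] t 17.88 F [-0.2  0.  -1.1] gap 40.3 grip 15.0 turn [ 0.001 -0.001 -0.001] q [ 0.02  0.37 -0.61  1.5   0.22  1.34 -2.04]
-> [0.568  0.2275 0.2   ] delta [ 0.1 -4.2  7.9] rows 1.0
-> [0.568  0.2275 0.0653] delta [  0.    0.  134.7] rows 3.0
scene (array([0.56852615, 0.22237833]), np.float64(0.0007622565918306845), 301) low 0.1582
side (array([0.56816195, 0.2238425 ]), np.float64(0.0010125857345799779), 204) low 0.159
```

Call:
arm_command(deltas=[[[0,-4.3,20,0,0,0,34],[0,0,35,0,0,0,34],[0,0,30,0,0,0,34],[0,0,25,0,0,0,34],[0,0,15,0,0,0,34],[0,0,8,0,0,0,34],[0,0,3,0,0,0,34],[0,0,2,0,0,0,34],[0,0,0,0,0,0,34]]])

```text
time_s: 19.1
eef_pos: [0.568, 0.2294, 0.0706]
eef_rot: [-0.0, 0.998, 0.064, 0.001]
ft_force: [-1.0, -0.1, -1.1]
finger_gap: 0.0405
grip_force: 15.0
```

Call:
arm_command(deltas=[[[0,0,1,0,0,0,34],[0,0,1,0,0,0,34],[0,0,0,0,0,0,34]]])

```text
time_s: 19.48
eef_pos: [0.5677, 0.2292, 0.0681]
eef_rot: [0.0, 0.998, 0.064, 0.0]
ft_force: [-0.5, -0.8, -0.0]
finger_gap: 0.0407
grip_force: 15.0
```

```bash
python3 go.py .127 .568 .2275 .0653; python3 inhand.py .0205 .01 .048 -.0533
```

```text
pos [0.5677 0.2292 0.0681] t 19.48 F [-0.5 -0.8 -0. ] gap 40.7 grip 15.0 turn [ 0.    -0.001  0.001] q [-0.01  0.5  -0.58  1.64  0.3   1.09 -2.11]
-> [0.568  0.2275 0.0653] delta [0.1 1.7 2.8] rows 1.0
scene (array([0.56792427, 0.22808046]), np.float64(0.0007709800050394181), 204) low 0.013
side (array([0.56783097, 0.23017781]), np.float64(0.0012055134851310934), 115) low 0.0131
```

Call:
arm_command(deltas=[[[0,1.5,1,0,0,0,34],[0,0,1,0,0,0,34],[0,0,0,0,0,0,34]]])

```text
time_s: 19.95
eef_pos: [0.5678, 0.2277, 0.066]
eef_rot: [0.0, 0.998, 0.064, 0.0]
ft_force: [-0.0, -0.5, -0.5]
finger_gap: 0.0404
grip_force: 15.0
```

Call:
arm_command(deltas=[[[0,0,0.5,0,0,0,34],[0,0,0.5,0,0,0,34],[0,0,0,0,0,0,34]]])

```text
time_s: 20.32
eef_pos: [0.568, 0.2278, 0.0653]
eef_rot: [-0.0, 0.998, 0.064, 0.001]
ft_force: [0.4, -0.2, 1.2]
finger_gap: 0.0405
grip_force: 15.0
```

Call:
arm_command(deltas=[[[0,0,0.4,0,0,0,34],[0,0,0,0,0,0,44],[0,0,0,0,0,0,54],[0,0,0,0,0,0,58],[0,0,-15,0,0,0,60],[0,0,-40,0,0,0,60],[0,0,-40,0,0,0,60],[0,0,-40,0,0,0,60],[0,0,-40,0,0,0,87],[0,0,0,0,0,0,87]]])

```text
time_s: 21.58
eef_pos: [0.569, 0.2288, 0.2445]
eef_rot: [-0.001, 0.998, 0.064, 0.004]
ft_force: [-0.1, -0.1, -0.8]
finger_gap: 0.0726
grip_force: 0.0
```

```bash
python3 - <<'E'
from fit import *
for n in("scene","side","wrist"):
    im,X,c=cloud(n); X=X.reshape(-1,3); X=X[np.isfinite(X).all(1)]
    for c0,r,b in(((.568,.228),.0205,.11),((.638,.237),.022,.075)): print(n,circ(sel(X,c0,.028,.03,b),r,c0),np.percentile(sel(X,c0,.02,.05,.2)[:,2],98))
E
python3 go.py .127 .503 -.140 .24 .503 -.140 .095
```

```text
scene (array([0.5684945 , 0.22699564]), np.float64(0.0008761930500298144), 469) 0.12041317209244996
scene (array([0.639531  , 0.23439464]), np.float64(0.0015344775432648908), 243) 0.10273695073024268
side (array([0.56789784, 0.22877746]), np.float64(0.0011788836839581682), 290) 0.12039056561016505
side (array([0.63753749, 0.23952681]), np.float64(0.0013569306821734108), 161) 0.1021851109307346
wrist (array([0.56765572, 0.22712708]), np.float64(0.00041150081913340404), 508) 0.11945664916269372
wrist (array([0.63769142, 0.23685915]), np.float64(0.001770677629922255), 245) 0.1021787062700826
pos [0.5675 0.2275 0.2395] t 21.73 F [-0.6  0.7 -0.6] gap 83.1 grip 0.0 turn [ 0.    -0.001  0.001] q [ 0.02  0.36 -0.61  1.45  0.21  1.4  -2.04]
-> [ 0.503 -0.14   0.24 ] delta [-110.5  356.4   -0.5] rows 6.0
-> [ 0.503 -0.14   0.095] delta [  0.   0. 145.] rows 3.0
```

Call:
arm_command(deltas=[[[-11,35,0,0,0,0,87],[-11,37,0,0,0,0,87],[-11,37,0,0,0,0,87],[-11,37,0,0,0,0,87],[-11,37,0,0,0,0,87],[-11,37,0,0,0,0,87],[-11,36,0,0,0,0,87],[-11,35,0,0,0,0,87],[-11,35,0,0,0,0,87],[-11,30,0,0,0,0,87]]])

```text
time_s: 22.98
eef_pos: [0.503, -0.1408, 0.2386]
eef_rot: [-0.0, 0.998, 0.064, -0.0]
ft_force: [-0.1, 1.0, 0.2]
finger_gap: 0.0871
grip_force: 0.0
```

Call:
arm_command(deltas=[[[0,0,20,0,0,0,87],[0,0,30,0,0,0,87],[0,0,10,0,0,0,87],[0,0,0,0,0,0,87]]])

```text
time_s: 23.48
eef_pos: [0.5036, -0.1392, 0.1791]
eef_rot: [-0.0, 0.998, 0.064, -0.0]
ft_force: [1.2, -0.4, 0.7]
finger_gap: 0.0871
grip_force: 0.0
```

```bash
python3 go.py .127 .503 -.140 .095
```

```text
pos [ 0.5036 -0.1392  0.1791] t 23.48 F [ 1.2 -0.4  0.7] gap 87.1 grip 0.0 turn [-0.001  0.001  0.001] q [ 0.55  0.16 -0.4   1.77  0.07  1.22 -1.31]
-> [ 0.503 -0.14   0.095] delta [-0.7  0.7 84.1] rows 2.0
```

Call:
arm_command(deltas=[[[-0.7,0.7,25,0,0,0,87],[0,0,30,0,0,0,87],[0,0,20,0,0,0,87],[0,0,9,0,0,0,87],[0,0,0,0,0,0,50],[0,0,0,0,0,0,40],[0,0,0,0,0,0,38],[0,0,0,0,0,0,38],[0,0,0,0,0,0,38],[0,0,0,0,0,0,38]]], force=18)

```text
time_s: 24.72
eef_pos: [0.5036, -0.1401, 0.0958]
eef_rot: [0.0, 0.998, 0.064, 0.001]
ft_force: [0.3, 0.5, 1.8]
finger_gap: 0.0443
grip_force: 18.0
```

Call:
arm_command(deltas=[[[0,0,0,0,0,0,38],[0,0,0,0,0,0,38],[0,0,0,0,0,0,38]]], force=25)

```text
time_s: 25.1
eef_pos: [0.5037, -0.1401, 0.0958]
eef_rot: [0.0, 0.998, 0.064, 0.001]
ft_force: [-1.0, -0.5, 2.1]
finger_gap: 0.0437
grip_force: 25.0
```

```bash
python3 go.py .127 .503 -.14 .24 .4984 .2186 .24; python3 inhand.py .026 .004 .015 -.095
```

```text
pos [ 0.5037 -0.1401  0.0958] t 25.1 F [-1.  -0.5  2.1] gap 43.7 grip 25.0 turn [ 0.    -0.001  0.001] q [ 0.54  0.25 -0.39  1.86  0.11  1.05 -1.34]
-> [ 0.503 -0.14   0.24 ] delta [  -0.6   -0.2 -144.2] rows 3.0
-> [0.4984 0.2186 0.24  ] delta [  40.9 -356.3    0. ] rows 6.0
scene (array([ 0.50436231, -0.14048892]), np.float64(0.0008828861241517057), 55) low 0.0002
side (array([ 0.50233737, -0.13957241]), np.float64(0.00031252390347186393), 20) low 0.0001
```

Call:
arm_command(deltas=[[[0,0,-10,0,0,0,38],[0,0,-30,0,0,0,38],[0,0,-40,0,0,0,38],[0,0,-30,0,0,0,38],[0,0,-20,0,0,0,38],[2,-15,0,0,0,0,38],[4,-30,0,0,0,0,38],[4,-35,0,0,0,0,38],[4,-35,0,0,0,0,38],[4,-35,0,0,0,0,38]]])

```text
time_s: 26.45
eef_pos: [0.501, 0.0131, 0.2243]
eef_rot: [-0.0, 0.998, 0.064, -0.0]
ft_force: [1.1, 0.1, -2.7]
finger_gap: 0.0444
grip_force: 25.0
```

Call:
arm_command(deltas=[[[4,-35,0,0,0,0,38],[4,-35,0,0,0,0,38],[4,-35,0,0,0,0,38],[4,-35,0,0,0,0,38],[3,-30,0,0,0,0,38],[2,-22,0,0,0,0,38],[1,-10,0,0,0,0,38],[0,-2,0,0,0,0,38],[0,0,0,0,0,0,38],[0,0,0,0,0,0,38]]])

```text
time_s: 27.7
eef_pos: [0.4982, 0.2151, 0.2256]
eef_rot: [0.0, 0.998, 0.063, 0.0]
ft_force: [0.6, 0.6, -2.9]
finger_gap: 0.0441
grip_force: 25.0
```

```bash
python3 go.py .127 .4984 .2186 .1078; python3 inhand.py .026 .004 .015 -.0958;python3 inhand.py .0195 .058 .066 -.0958
```

```text
pos [0.4982 0.2151 0.2256] t 27.7 F [ 0.6  0.6 -2.9] gap 44.1 grip 25.0 turn [ 0.001 -0.001 -0.001] q [ 0.11  0.21 -0.68  1.65  0.14  1.33 -2.04]
-> [0.4984 0.2186 0.1078] delta [  0.7  -3.4 117.8] rows 2.0
scene (array([0.49819934, 0.21466047]), np.float64(0.0006836032944887232), 96) low 0.1332
side (array([0.49744429, 0.21619715]), np.float64(0.0008107348015610295), 64) low 0.1332
scene (array([0.49819164, 0.21547055]), np.float64(0.0005874056925838271), 62) low 0.1361
side (array([0.49781936, 0.21554478]), np.float64(0.0008292988317009783), 38) low 0.1326
```

Call:
arm_command(deltas=[[[0.7,-3,15,0,0,0,38],[0,0,30,0,0,0,38],[0,0,30,0,0,0,38],[0,0,20,0,0,0,38],[0,0,10,0,0,0,38],[0,0,5,0,0,0,38],[0,0,3,0,0,0,38],[0,0,0,0,0,0,38]]])

```text
time_s: 28.9
eef_pos: [0.4986, 0.2192, 0.113]
eef_rot: [-0.0, 0.998, 0.064, 0.001]
ft_force: [0.3, 0.5, -2.8]
finger_gap: 0.044
grip_force: 25.0
```

Call:
arm_command(deltas=[[[0,0,1,0,0,0,38],[0,0,1,0,0,0,38],[0,0,0,0,0,0,38]]])

```text
time_s: 29.28
eef_pos: [0.4984, 0.2191, 0.1107]
eef_rot: [0.0, 0.998, 0.064, 0.001]
ft_force: [-0.5, -0.4, -1.8]
finger_gap: 0.0441
grip_force: 25.0
```

```bash
python3 go.py .127 .4984 .2186 .1078; python3 inhand.py .0195 .058 .066 -.0958
```

```text
pos [0.4984 0.2191 0.1107] t 29.27 F [-0.5 -0.4 -1.8] gap 44.1 grip 25.0 turn [ 0.    -0.001  0.001] q [ 0.08  0.32 -0.67  1.78  0.22  1.11 -2.11]
-> [0.4984 0.2186 0.1078] delta [-0.1  0.5  2.9] rows 1.0
scene (array([0.49852859, 0.21899577]), np.float64(0.0005494191154148675), 51) low 0.0144
side (array([0.49667609, 0.21995595]), np.float64(0.0009292775773519029), 30) low 0.0129
```

Call:
arm_command(deltas=[[[0,0,1,0,0,0,38],[0,0,1,0,0,0,38],[0,0,0,0,0,0,38]]])

```text
time_s: 29.75
eef_pos: [0.4983, 0.219, 0.1085]
eef_rot: [0.0, 0.998, 0.064, 0.0]
ft_force: [0.9, 0.4, -3.5]
finger_gap: 0.0444
grip_force: 25.0
```

Call:
arm_command(deltas=[[[0,0,0.5,0,0,0,38],[0,0,0.5,0,0,0,38],[0,0,0,0,0,0,38]]])

```text
time_s: 30.12
eef_pos: [0.4985, 0.2192, 0.1078]
eef_rot: [-0.0, 0.998, 0.064, 0.001]
ft_force: [-0.6, -0.2, 0.8]
finger_gap: 0.0441
grip_force: 25.0
```

Call:
arm_command(deltas=[[[0,0,0.3,0,0,0,38],[0,0,0,0,0,0,48],[0,0,0,0,0,0,58],[0,0,0,0,0,0,65],[0,0,-15,0,0,0,65],[0,0,-40,0,0,0,75],[0,0,-40,0,0,0,87],[0,0,-40,0,0,0,87],[0,0,-35,0,0,0,87],[0,0,0,0,0,0,87]]])

```text
time_s: 31.38
eef_pos: [0.4992, 0.22, 0.2812]
eef_rot: [-0.001, 0.998, 0.064, 0.003]
ft_force: [-0.5, -0.1, -0.7]
finger_gap: 0.0863
grip_force: 0.0
```

```bash
python3 - <<'E'
from fit import *
for n in("scene","side","wrist"):
    im,X,c=cloud(n); X=X.reshape(-1,3); X=X[np.isfinite(X).all(1)]
    for c0,r,a,b in(((.4985,.219),.0225,.116,.138),((.568,.228),.0205,.04,.11)):
        P=sel(X,c0,.028,a,b)
        if len(P)>8: print(n,circ(P,r,c0),np.percentile(sel(X,c0,.02,.05,.2)[:,2],98))
E
python3 go.py .170 .4475 -.2695 .28 .4475 -.2695 .172
```

```text
scene (array([0.4986386 , 0.21898838]), np.float64(0.000558000479071931), 162) 0.16302404833867623
scene (array([0.56854754, 0.227021  ]), np.float64(0.0007748917291053012), 410) 0.12030033441857681
side (array([0.49779537, 0.22027216]), np.float64(0.0007082789469308598), 111) 0.16333308998547535
side (array([0.56791573, 0.22844961]), np.float64(0.0009981914991928284), 269) 0.1200364832776124
wrist (array([0.49679217, 0.21857689]), np.float64(0.00011552539656178823), 154) 0.1629532445724257
pos [0.498  0.219  0.2771] t 31.52 F [-0.2  0.6 -1.2] gap 87.0 grip 0.0 turn [ 0.    -0.001 -0.042] q [ 0.11  0.19 -0.69  1.56  0.12  1.43 -2.03]
-> [ 0.4475 -0.2695  0.28  ] delta [-132.4  472.9   -2.9] rows 8.0
-> [ 0.4475 -0.2695  0.172 ] delta [  0.   0. 108.] rows 2.0
```

Call:
arm_command(deltas=[[[0,0,-5,0,0,-0.043,87],[-13,46,0,0,0,0,87],[-14,48,0,0,0,0,87],[-14,48,0,0,0,0,87],[-14,48,0,0,0,0,87],[-14,48,0,0,0,0,87],[-14,48,0,0,0,0,87],[-14,48,0,0,0,0,87],[-14,48,0,0,0,0,87],[-10,40,0,0,0,0,87]]])

```text
time_s: 32.78
eef_pos: [0.4496, -0.2192, 0.2813]
eef_rot: [-0.0, 0.996, 0.085, -0.0]
ft_force: [1.2, 0.0, -0.2]
finger_gap: 0.0868
grip_force: 0.0
```

Call:
arm_command(deltas=[[[-11,40,0,0,0,0,87],[0,10,0,0,0,0,87],[0,0,20,0,0,0,87],[0,0,20,0,0,0,87],[0,0,0,0,0,0,87]]])

```text
time_s: 33.4
eef_pos: [0.4477, -0.2672, 0.2405]
eef_rot: [-0.001, 0.996, 0.086, -0.001]
ft_force: [0.4, 0.3, -0.2]
finger_gap: 0.0867
grip_force: 0.0
```

```bash
python3 go.py .170 .4475 -.2695 .172; python3 - <<'E'
from fit import *
X=cloud("wrist")[1].reshape(-1,3); X=X[np.isfinite(X).all(1)]
P=sel(X,(.4475,-.2695),.035,.18,.198); print(len(P)); print(circ(P,.0185,(.4475,-.2695)) if len(P)>9 else 0)
E
```

```text
pos [ 0.4477 -0.2672  0.2405] t 33.4 F [ 0.4  0.3 -0.2] gap 86.7 grip 0.0 turn [-0.003  0.002  0.002] q [ 0.68  0.11 -0.25  1.69  0.03  1.34 -0.97]
-> [ 0.4475 -0.2695  0.172 ] delta [-0.6  2.3 68.5] rows 2.0
479
(array([ 0.44603364, -0.27088491]), np.float64(0.0002850908539112351), 479)
```

Call:
arm_command(deltas=[[[-1,3,20,0,0,0,87],[0,0,25,0,0,0,87],[0,0,16,0,0,0,87],[0,0,7,0,0,0,87],[0,0,0,0,0,0,50],[0,0,0,0,0,0,32],[0,0,0,0,0,0,30],[0,0,0,0,0,0,30],[0,0,0,0,0,0,30],[0,0,0,0,0,0,30]]], force=18)

```text
time_s: 34.7
eef_pos: [0.448, -0.2715, 0.1743]
eef_rot: [-0.0, 0.996, 0.085, 0.001]
ft_force: [0.1, 0.3, 0.4]
finger_gap: 0.0364
grip_force: 18.0
```

Call:
arm_command(deltas=[[[0,0,0,0,0,0,30],[0,0,0,0,0,0,30],[0,0,0,0,0,0,30]]], force=30)

```text
time_s: 35.08
eef_pos: [0.448, -0.2715, 0.1743]
eef_rot: [-0.0, 0.996, 0.085, 0.001]
ft_force: [-0.6, 0.4, 1.3]
finger_gap: 0.0363
grip_force: 30.0
```

```bash
python3 go.py .170 .4475 -.2695 .172 ; python3 go.py .127 .4475 -.2695 .3 .429 .2097 .3
```

```text
pos [ 0.448  -0.2715  0.1743] t 35.08 F [-0.6  0.4  1.3] gap 36.3 grip 30.0 turn [ 0.    -0.001  0.001] q [ 0.68  0.16 -0.25  1.78  0.04  1.21 -0.97]
-> [ 0.4475 -0.2695  0.172 ] delta [-0.2 -2.1  2.3] rows 1.0
pos [ 0.448  -0.2715  0.1743] t 35.08 F [-0.6  0.4  1.3] gap 36.3 grip 30.0 turn [ 0.    -0.001  0.044] q [ 0.68  0.16 -0.25  1.78  0.04  1.21 -0.97]
-> [ 0.4475 -0.2695  0.3   ] delta [  -0.3   -2.1 -125.7] rows 3.0
-> [0.429  0.2097 0.3   ] delta [  42.3 -477.7    0. ] rows 8.0
```

Call:
arm_command(deltas=[[[0,0,-10,0,0,0,30],[0,0,-25,0,0,0,30],[0,0,-35,0,0,0,30],[0,0,-35,0,0,0,30],[0,0,-30,0,0,0.022,30],[1,-10,0,0,0,0.022,30],[2,-22,0,0,0,0,30],[3,-33,0,0,0,0,30],[3,-35,0,0,0,0,30],[3,-35,0,0,0,0,30]]])

```text
time_s: 36.33
eef_pos: [0.4416, -0.1334, 0.308]
eef_rot: [-0.0, 0.998, 0.064, -0.0]
ft_force: [0.1, 0.7, -2.5]
finger_gap: 0.0367
grip_force: 30.0
```

Call:
arm_command(deltas=[[[3,-35,0,0,0,0,30],[3,-35,0,0,0,0,30],[3,-35,0,0,0,0,30],[3,-35,0,0,0,0,30],[3,-35,0,0,0,0,30],[3,-35,0,0,0,0,30],[3,-35,0,0,0,0,30],[3,-30,0,0,0,0,30],[3,-30,0,0,0,0,30],[2,-20,0,0,0,0,30]]])

```text
time_s: 37.58
eef_pos: [0.4281, 0.1922, 0.308]
eef_rot: [0.0, 0.998, 0.065, -0.0]
ft_force: [0.5, -0.1, 0.1]
finger_gap: 0.0363
grip_force: 30.0
```

Call:
arm_command(deltas=[[[1,-12,0,0,0,0,30],[0,-6,0,0,0,0,30],[0,0,0,0,0,0,30],[0,0,0,0,0,0,30],[0,0,0,0,0,0,30]]])

```text
time_s: 38.2
eef_pos: [0.429, 0.2073, 0.3093]
eef_rot: [0.0, 0.998, 0.063, 0.001]
ft_force: [-0.1, 0.3, -1.7]
finger_gap: 0.0364
grip_force: 30.0
```

```bash
python3 go.py .127 .429 .2097 .1863; cat > bot.py <<'E'
from fit import *
p=np.array(get_obs()["eef_pos"]); fz=p[2]-.1743; L=[]
for n in("scene","side"):
    im,X,c=cloud(n); save("b_"+n+str(int(fz*1000)),im); X=X.reshape(-1,3); X=X[np.isfinite(X).all(1)]
    P=sel(X,p[:2],.055,max(fz+.02,.1),fz+.14); L.append(P)
P=np.vstack(L); print([len(l) for l in L])
def f(q):
    c,s=np.cos(q[2]),np.sin(q[2]); d=P[:,:2]-q[:2]; u=d@[c,s]; v=d@[-s,c]
    return ((abs(u/.024)**2+abs(v/.0415)**2)**.5-1)*.03
s=least_squares(f,[*p[:2],.127],loss="soft_l1",f_scale=.0015); print("bottle",s.x.round(4),np.median(abs(s.fun)))
E
python3 bot.py
```

```text
pos [0.429  0.2073 0.3093] t 38.2 F [-0.1  0.3 -1.7] gap 36.4 grip 30.0 turn [ 0.    -0.001 -0.001] q [ 0.24  0.01 -0.78  1.66  0.    1.48 -1.98]
-> [0.429  0.2097 0.1863] delta [  0.3  -2.4 123. ] rows 2.0
[1712, 863]
bottle [0.4294 0.2082 0.1861] 0.0019080219921739582
```

```bash
cat > bot2.py <<'E'
from fit import *
def fitb(P,p,n0=2.0,free=False):
    def f(q):
        c,s=np.cos(q[2]),np.sin(q[2]); d=P[:,:2]-q[:2]; u=d@[c,s]; v=d@[-s,c]
        r=np.hypot(u,v); return r*(1-1/((abs(u/.024)**2+abs(v/.0415)**2)**.5))
    return least_squares(f,[*p,.13],loss="soft_l1",f_scale=.001)
def run(get,p,fz):
    L=[sel(get(n),p,.055,max(fz+.02,.1 if p[1]>0 else 0),fz+.14) for n in("scene","side")]
    for nm,P in(("scene",L[0]),("side",L[1]),("both",np.vstack(L))):
        s=fitb(P,p); print(nm,len(P),s.x.round(4),np.median(abs(s.fun)).round(5))
    # joint fit with a per-camera 2d offset
    def g(q):
        out=[]
        for i,P in enumerate(L):
            c,s=np.cos(q[2]),np.sin(q[2]); d=P[:,:2]-q[:2]-(q[3:5] if i else -q[3:5]); u=d@[c,s]; v=d@[-s,c]
            out.append(np.hypot(u,v)*(1-1/np.sqrt((u/.024)**2+(v/.0415)**2)))
        return np.hstack(out+[q[3:5]*5])
    s=least_squares(g,[*p,.13,0,0],loss="soft_l1",f_scale=.001); print("joint",s.x.round(4))
def fl(X): X=X.reshape(-1,3); return X[np.isfinite(X).all(1)]
E
python3 - <<'E'
from bot2 import *
run(lambda n:fl(np.load(n+".npz")["X"]),(.4475,-.2695),0)
p=np.array(get_obs()["eef_pos"]); run(lambda n:fl(cloud(n)[1]),p[:2],p[2]-.1743)
im=np.hstack([cv2.resize(cloud("scene")[0][130:280,120:320],(400,300)),cv2.resize(cloud("side")[0][60:210,120:320],(400,300))]); save("b1",im)
E
```

```text
scene 685 [ 0.4503 -0.2716  0.3469] 0.00208
side 1539 [ 0.4478 -0.2671  0.1328] 0.00192
both 2224 [ 0.448  -0.2685  0.1733] 0.00205
joint [ 0.4479 -0.2696  0.1908 -0.0006  0.0022]
scene 1709 [0.4302 0.2058 0.2905] 0.00183
side 855 [0.4291 0.2108 0.0984] 0.002
both 2564 [0.4292 0.2084 0.1793] 0.00196
joint [ 0.4286  0.2082  0.2364 -0.0011  0.0021]
```

View pics/b1.png

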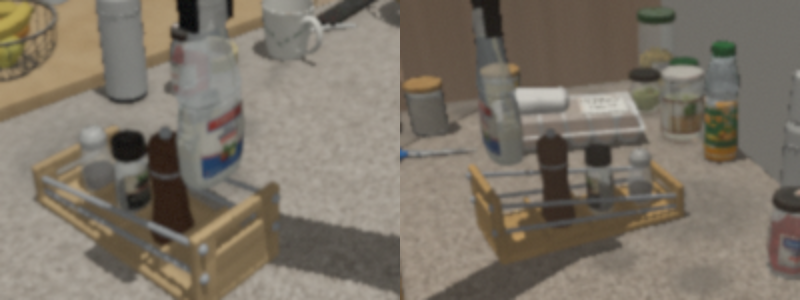

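The view shows the salt, spice and mill standing in bays 1–3 (left tile (95,155), (130,170), (170,190)), with the bottle hanging above bay 4. I'll refine the bottle's yaw using slices.

```bash
cat > bot3.py <<'E'
from bot2 import *
def run3(get,p,fz):
    X=[get(n) for n in("scene","side")]
    for z0,z1 in((.01,.04),(.04,.07),(.07,.1),(.1,.13),(.13,.15)):
        L=[sel(x,p,.055,fz+z0,fz+z1) for x in X]
        def g(q):
            out=[]
            for i,P in enumerate(L):
                c,s=np.cos(q[2]),np.sin(q[2]); d=P[:,:2]-q[:2]; u=abs(d@[c,s]); v=abs(d@[-s,c]); n=q[5]
                out.append(np.hypot(u,v)*(1-1/((u/q[3])**n+(v/q[4])**n)**(1/n)))
            return np.hstack(out)
        s=least_squares(g,[*p,.13,.024,.0415,2.5],loss="soft_l1",f_scale=.001,bounds=([-1,-1,-1,.015,.025,1.7],[1,1,1,.03,.05,8])); print(z0,[len(l) for l in L],s.x.round(4),np.median(abs(s.fun)).round(5))
E
python3 - <<'E'
from bot3 import *
run3(lambda n:fl(np.load(n+".npz")["X"]),(.4475,-.2695),0)
p=np.array(get_obs()["eef_pos"]); run3(lambda n:fl(cloud(n)[1]),p[:2],p[2]-.1743)
E
```

```text
0.01 [147, 288] [ 0.4475 -0.2698  0.2185  0.0235  0.0388  2.554 ] 0.00075
0.04 [171, 365] [ 0.4474 -0.27    0.2183  0.024   0.0401  2.5898] 0.00061
0.07 [176, 398] [ 0.4474 -0.2699  0.2153  0.0224  0.0375  2.5735] 0.00106
0.1 [181, 436] [ 0.4473 -0.2699  0.2235  0.0203  0.0348  2.6235] 0.00156
0.13 [103, 253] [ 0.4473 -0.27    0.2191  0.0174  0.0275  2.5248] 0.00103
0.01 [363, 202] [0.4355 0.2108 0.1779 0.03   0.0381 3.3665] 0.00095
0.04 [433, 222] [0.4281 0.2088 0.1867 0.0238 0.0399 2.6282] 0.00068
0.07 [445, 217] [0.4282 0.2084 0.1867 0.0222 0.0375 2.58  ] 0.00099
0.1 [458, 223] [0.4286 0.2084 0.1842 0.0206 0.0344 2.6844] 0.00149
0.13 [267, 127] [0.4284 0.208  0.2024 0.0174 0.0273 2.5169] 0.001
```

The bottle yaw is about 0.18, so it needs +0.055 about tool z and a 1 mm shift, then down.

Call:
arm_command(deltas=[[[0.8,-1,0,0,0,0.055,30],[0,0,15,0,0,0,30],[0,0,25,0,0,0,30],[0,0,25,0,0,0,30],[0,0,20,0,0,0,30],[0,0,10,0,0,0,30],[0,0,0,0,0,0,30]]])

```text
time_s: 39.48
eef_pos: [0.4292, 0.2088, 0.2136]
eef_rot: [0.0, 0.999, 0.036, -0.0]
ft_force: [-0.2, 0.3, -1.1]
finger_gap: 0.0363
grip_force: 30.0
```

```bash
python3 go.py .072 .429 .2097 .1863; python3 - <<'E'
from bot3 import *
p=np.array(get_obs()["eef_pos"]); run3(lambda n:fl(cloud(n)[1]),p[:2],p[2]-.1743)
E
```

```text
pos [0.4292 0.2088 0.2136] t 39.48 F [-0.2  0.3 -1.1] gap 36.3 grip 30.0 turn [0. 0. 0.] q [ 0.22  0.06 -0.79  1.81  0.05  1.28 -2.08]
-> [0.429  0.2097 0.1863] delta [-0.2 -0.9 27.3] rows 1.0
0.01 [386, 179] [0.4184 0.2104 0.0696 0.03   0.0375 8.    ] 0.0027
0.04 [543, 271] [ 0.4273  0.2097 -0.537   0.03    0.0365  5.453 ] 0.00494
0.07 [464, 226] [0.4382 0.2112 0.1166 0.03   0.0365 4.2098] 0.00158
0.1 [455, 211] [0.4399 0.2109 0.1409 0.03   0.0337 4.4936] 0.00197
0.13 [221, 109] [0.4287 0.2087 0.1416 0.0174 0.0274 2.469 ] 0.001
```

Call:
arm_command(deltas=[[[0,-0.8,10,0,0,0,30],[0,0,8,0,0,0,30],[0,0,4,0,0,0,30],[0,0,2,0,0,0,30],[0,0,0,0,0,0,30]]])

```text
time_s: 40.2
eef_pos: [0.4296, 0.2098, 0.1902]
eef_rot: [-0.0, 0.999, 0.036, 0.0]
ft_force: [-0.3, -0.2, -1.6]
finger_gap: 0.0361
grip_force: 30.0
```

Call:
arm_command(deltas=[[[0,0,1,0,0,0,30],[0,0,0.8,0,0,0,30],[0,0,0,0,0,0,30]]])

```text
time_s: 40.58
eef_pos: [0.4296, 0.2098, 0.1885]
eef_rot: [0.0, 0.999, 0.036, 0.001]
ft_force: [0.7, 0.2, -1.3]
finger_gap: 0.036
grip_force: 30.0
```

Call:
arm_command(deltas=[[[0,0,0.5,0,0,0,30],[0,0,0.5,0,0,0,30],[0,0,0,0,0,0,30]]])

```text
time_s: 40.95
eef_pos: [0.4296, 0.2097, 0.1874]
eef_rot: [0.0, 0.999, 0.036, 0.0]
ft_force: [-0.2, -0.1, -1.7]
finger_gap: 0.0362
grip_force: 30.0
```

Call:
arm_command(deltas=[[[0,0,0.6,0,0,0,30],[0,0,0.5,0,0,0,30],[0,0,0,0,0,0,30]]])

```text
time_s: 41.32
eef_pos: [0.4296, 0.2098, 0.1863]
eef_rot: [-0.0, 0.999, 0.036, 0.0]
ft_force: [0.2, -0.5, -1.6]
finger_gap: 0.036
grip_force: 30.0
```

Call:
arm_command(deltas=[[[0,0,0.4,0,0,0,30],[0,0,0,0,0,0,30]]])

```text
time_s: 41.58
eef_pos: [0.4298, 0.2099, 0.1862]
eef_rot: [-0.0, 0.999, 0.036, 0.001]
ft_force: [0.7, 0.1, 1.1]
finger_gap: 0.0363
grip_force: 30.0
```

Contact. Releasing and going straight up.

Call:
arm_command(deltas=[[[0,0,0.2,0,0,0,30],[0,0,0,0,0,0,40],[0,0,0,0,0,0,52],[0,0,0,0,0,0,64],[0,0,0,0,0,0,70],[0,0,-15,0,0,0,75],[0,0,-35,0,0,0,87],[0,0,-35,0,0,0,87],[0,0,-20,0,0,0,87],[0,0,0,0,0,0,87]]])

```text
time_s: 42.82
eef_pos: [0.4301, 0.2103, 0.2928]
eef_rot: [-0.0, 0.999, 0.036, 0.002]
ft_force: [0.6, -0.4, 0.3]
finger_gap: 0.0869
grip_force: 0.0
```

Call:
arm_command(deltas=[[[-5,20,0,0,0,0,87],[-5,40,0,0,0,0,87],[-5,40,0,0,0,0,87],[-5,40,0,0,0,0,87],[-5,40,0,0,0,0,87],[0,20,0,0,0,0,87],[0,0,0,0,0,0,87],[0,0,0,0,0,0,87]]])

```text
time_s: 43.82
eef_pos: [0.4187, 0.0096, 0.2905]
eef_rot: [-0.0, 0.999, 0.036, 0.0]
ft_force: [-0.7, 0.1, 0.3]
finger_gap: 0.0875
grip_force: 0.0
```

```bash
python3 go.py .072; python3 - <<'E'
from bot3 import *
ims=[];Xs=[]
for n in("scene","side"):
    im,X,c=cloud(n); X=fl(X); Xs.append(X)
    ims.append(cv2.resize(im[130:280,120:320] if n=="scene" else im[60:210,120:320],(400,300)))
    for k,c0,r,a,b in(("salt",(.638,.237),.022,.03,.075),("spice",(.568,.228),.0205,.04,.11),("mill",(.4985,.219),.0225,.116,.138),("cap",(.4295,.21),.0185,.192,.21),("jam",(.7775,-.012),.034,.02,.08)):
        P=sel(X,c0,r+.008,a,b)
        print(n,k,circ(P,r,c0) if len(P)>8 else len(P),np.percentile(sel(X,c0,r,.03,.26)[:,2],98).round(4))
run3(lambda n:Xs[n=="side"],(.4295,.21),.012)
save("fin",np.hstack(ims))
E
```

```text
pos [0.4187 0.0096 0.2905] t 43.83 F [-0.7  0.1  0.3] gap 87.5 grip 0.0 turn [-0.    -0.001  0.001] q [ 0.45 -0.15 -0.52  1.82 -0.07  1.44 -1.55]
scene salt (array([0.6397395 , 0.23479221]), np.float64(0.0016840102472502072), 242) 0.1025
scene spice (array([0.5685185, 0.2270915]), np.float64(0.0008831282467756049), 412) 0.1201
scene mill (array([0.49852425, 0.21906166]), np.float64(0.000789952790182142), 159) 0.162
scene cap (array([0.43000028, 0.21084579]), np.float64(0.0006195857392699404), 136) 0.2165
scene jam (array([ 0.77750496, -0.01477431]), np.float64(0.0014253478244779778), 348) 0.1179
side salt (array([0.63769306, 0.23931661]), np.float64(0.0016983001852528858), 163) 0.1025
side spice (array([0.56792436, 0.22865899]), np.float64(0.0011280103313085765), 267) 0.1198
side mill (array([0.49772531, 0.21981803]), np.float64(0.0008369336005552112), 107) 0.1607
side cap (array([0.42869278, 0.21177679]), np.float64(0.0009912742688587821), 88) 0.2165
side jam (array([ 0.77581317, -0.00957734]), np.float64(0.0014656300673025944), 450) 0.1175
0.01 [316, 199] [0.4179 0.2111 0.0613 0.03   0.038  8.    ] 0.00246
0.04 [381, 183] [0.4297 0.2092 1.     0.03   0.0447 3.5871] 0.00624
0.07 [585, 283] [ 0.433   0.2153 -1.      0.03    0.0452  3.4935] 0.00568
0.1 [486, 214] [0.4413 0.2128 0.1373 0.03   0.0336 5.4896] 0.00265
0.13 [262, 123] [0.4433 0.2136 0.1906 0.03   0.0266 5.0327] 0.00183
```

View pics/fin.png

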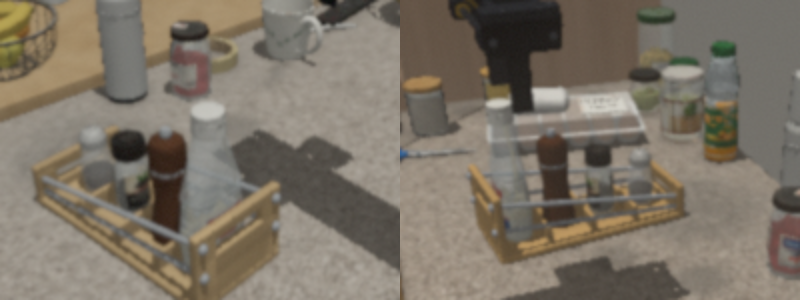

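The final view shows all four standing upright in bays 1–4 (left tile: salt (95,155), spice (130,170), mill (168,185), bottle (208,165)). Their tops are at 102/120/162/216 mm and centres within about 3 mm. The gripper is clear.

```bash
python3 -c "from station import sign_off; print(sign_off())"
```

```text
the job is handed in; nothing more can be done
None
```

The caddy is loaded and handed in: salt shaker, spice jar, pepper mill and dressing bottle stand upright in bays 1–4, shortest to tallest, within about 3 mm of centre, the bottle broad side across, and I left the jam jar and mug alone; it took about 44 s of the 115 s.

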